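# Prop open the panel of a flight-simulator control box

### The arm

A 6-joint arm with a two-finger parallel gripper is mounted at the origin on the work surface. World frame = base frame: x ahead of the robot, y to its left, z up, the work surface at z = 0. Lengths are in m, angles in rad, forces in N, time in s.
With the tool pointing down it reaches from about 0.375 to 0.975 m from the base axis. Payload 3.8 kg.
Tool frame: the origin (TCP) lies midway between the tips of the shut fingers; the grasp point (between the pads) lies 19 mm behind it; z points along the fingers, y is the line along which they close (so a half turn about z gives the same grasp; the last joint's range is limited). The gripper opens to 85 mm and grips with 20 to 120 N. Pads are 22 mm wide; open, the fingers measure 114 mm over their backs; the gripper's body (76 mm by 85 mm) begins 54 mm behind the grasp point. The pads swing forward as they close: fully open they stand 13 mm farther back than shut.
Start: joints at [-1.14, 0.264, 1.604, -0, 1.274, -0.037], TCP at [0.304, -0.602, 0.231] pointing down, gripper open.
Joint ranges: [-2.63, 2.63], [-0.94, 2.18], [0.31, 2.57], [-1.31, 4.45], [0, 2.66], [-2.55, 2.55]. Speed limits (rad/s): [2.57, 2.57, 3.14, 3.14, 3.14, 3.14].

### API

Orientations are given as a rotation vector (axis times angle).
In Python, from workcell import bot, imaging gives the robot as it stands.
- The arm moves only by the tool step_arm, never from a script. Its argument "series" is a list of rows, each an object of numbers: "grip": the closure, from -1 (fully open) to 1 (shut); "x", "y", "z": the shift along the tool's x, y, z normalised to -1 to 1, where 1 is 500 mm; "ax", "ay", "az": the turn, a rotation vector about the tool's x, y, z normalised to -1 to 1, where 1 is 30 degrees. A call has 1 to 12 rows; each row is the pose to reach, as a shift and turn from the pose commanded when the call began, along the tool's axes at that moment; what a row does not reach only later rows make up. A row lasts 1/10 s, in which the tool goes at most 50 mm and 8.59 degrees, less where a joint would pass 70% of its speed; a pose out of reach is approached as far as the arm can. A call with a number of a shift or a turn outside -1 to 1 is refused whole. A call with a gripper value outside its range is refused whole. The fingers move at their own pace and stop on an object; "force" is the grip in N (left out, the last holds). Time passes only in rows, so rows that repeat a pose let the fingers close. It gives the time, the measured TCP pose, the force, the opening and the grip force at its end, in the units of the state.
- bot.read_state(): the state, without advancing time (a new reading comes with each control period).
- imaging.read_camera(name): name is "side" or "top"; returns a dict with "img" (480x640x3 uint8, red, green, blue), "fx", "fy", "cx", "cy" (pixels), "R" (3x3) and "t" (3): a world point X has camera coordinates R X + t. Camera axes: x right, y down, z forward; pixel columns grow to the right and rows downward; lengths in m; the calibration is good to about 2 mm. A picture is of the moment at which its call begins. There is no depth.
- bot.finish_job(): hands the job in; it is judged then, once.
The state is a dict: "time": time; "q": joint angles; "joint_vel": joint speeds; "joint_torque": joint torques, N m; "tool_pos": TCP position; "tcp_rot": TCP orientation; "wrist_force": force on the tool from outside, world axes, zero at the start; "torque": the same for the moment, N m; "width": opening from 0.0 (shut) to 1.0 (fully open); "grip_force": force on a finger pad.
Only numpy, scipy, OpenCV 4.12 (cv2) and the standard library are available. Lean on these libraries where they do the work, as an engineer would, in place of code of your own. Each camera call takes 0.05 s, during which the arm holds its last target. There are 200 camera calls.

### The job

The hinged switch panel of the black control box on the desk has been swung back so its wiring can be worked on. Flip up the longer of its two stays, the one with the gold cap, all the way to its stop, then bring the panel forward and down so that it rests, propped open, on that stay, and let go.

Things in the scene. Friction and masses are not known exactly. Their poses are not given: they have to be found in the camera images.
- gold_cap (a point): Centre of the gold cap on the long stay's free end: a cylinder 20 mm across, 18 mm long along x (x level, parallel to both hinges). Folded in the box, cap 50 mm short of the panel hinge; free 40 mm below, 55 at its ends. Aluminium bar 10 mm wide (x), 7 thick; y points from pivot to cap; pivot 130 mm away, 55 mm above the desk. The short grey-capped stay lies 136 mm away along x, on either side.
- gold_stay (a joint): Angle of the long stay, rad: 0 folded level, cap towards the panel hinge; 1.57 upright; 1.65 up against its stop, leaning slightly away from the panel hinge. Starts at 0 to 0.25. The pivot is slightly stiff (0.05 N m): the stay stays where it is left.
- lid_edge (a point): Middle of the panel's free edge, mid-thickness. Black plate 290 wide, 255 from hinge to edge, 6 thick, gold line at the edge. x runs along the edge, parallel to the hinge; y along the plate to the hinge, 72 mm above the desk; z out of the outer face with knobs (22 mm high), away from the box when open. Outer face bare within 70 mm of the edge but for flat screws; inner face smooth.
- lid (a joint): Angle of the panel, rad: 0 shut, 1.57 upright, 1.9 fully back. Starts at 1.62 to 1.78. Stiff, damped hinge: it stays where left from about 1.35 to 1.75, and below 1.2 sinks slowly by its own weight (0.5 to 1.5 rad/s); a few newtons from behind push it forward. Resting on the long stay at its stop it reads 0.58, on the short stay 0.33, on none 0.

How it is judged:
On the way, in this order (a step that is already met when the one before it is completed fails the run):
1. the long gold-capped stay is flipped up (value of joint gold_stay above 1.2 rad), for 0.2 s.
2. the panel is brought down onto it (value of joint lid between 0.48 and 0.68 rad), for 0.2 s.
At the end, for the whole second after the job is handed in: The long gold-capped stay is up (at least 1.45 rad, its stop is 1.65) and the panel rests on it, still, at 0.48 to 0.68 rad (all of step 2 and value of joint gold_stay above 1.45 rad and velocity of joint lid between -0.05 and 0.05 rad/s); the robot touches nothing.
It also fails if it takes over 66 s, if anything falls off the work surface, if the arm or the gripper's body presses on something with over 40 N, if the wrist force passes 120 N, or if a joint passes its speed limit or range.

## Working session

There is one attempt and no reset: what is moved stays moved. The work goes in short steps, Python scripts to look and compute and a tool call to move; the robot and the scene stay as the last step left them, time stands still between calls to the robot, and variables do not carry over. Pictures are saved under pics/ and viewed, at most 10 in all, crops included, and the job is handed in when it is done.

Besides the shell and the picture viewer there is one more tool, called after "Emit:" by a JSON object that holds its "api" and its "payload", one argument or row to a line. step_arm: Moves the arm, as the interface text tells. Scaled input: -1 to 1 covers 500 mm each way for a shift and 30 degrees each way for a turn. Its arguments: {"type":"object","properties":{"series":{"type":"array","items":{"type":"object","properties":{"grip":{"type":"number"},"x":{"type":"number","minimum":-1,"maximum":1},"y":{"type":"number","minimum":-1,"maximum":1},"z":{"type":"number","minimum":-1,"maximum":1},"ax":{"type":"number","minimum":-1,"maximum":1},"ay":{"type":"number","minimum":-1,"maximum":1},"az":{"type":"number","minimum":-1,"maximum":1}}}},"force":{"type":"number"}},"required":["series"]}

```bash
mkdir -p pics; ls; python3 - <<'E'
from workcell import bot, imaging
import cv2
s=bot.read_state(); print(s['time'],s['tool_pos'],s['tcp_rot'],s['width'])
for n in('side','top'):
    c=imaging.read_camera(n); cv2.imwrite(f'pics/{n}0.png',c['img'][:,:,::-1]); print(n,c['fx'],c['cx'],c['cy'],c['R'],c['t'])
E
```

```text
pics
0.0 [ 0.30408046 -0.60180047  0.22993947] [-3.05387386e+00 -7.27725382e-01  6.95804214e-04] 1.000767762885375
side 547.875298159063 325.1700200197967 252.14990818306254 [[-0.75912    -0.65083062  0.01250314]
 [-0.48967113  0.55827943 -0.66973597]
 [ 0.42890443 -0.51453239 -0.74249405]] [0.38664912 0.35079305 0.56866032]
top 558.3296392409643 313.2464507901511 231.40424628676894 [[ 0.01178026 -0.99988879  0.00914504]
 [-0.99315213 -0.01276302 -0.11612907]
 [ 0.11623288 -0.00771439 -0.99319203]] [-0.06218902  0.56471715  0.76628854]
```

View pics/side0.png

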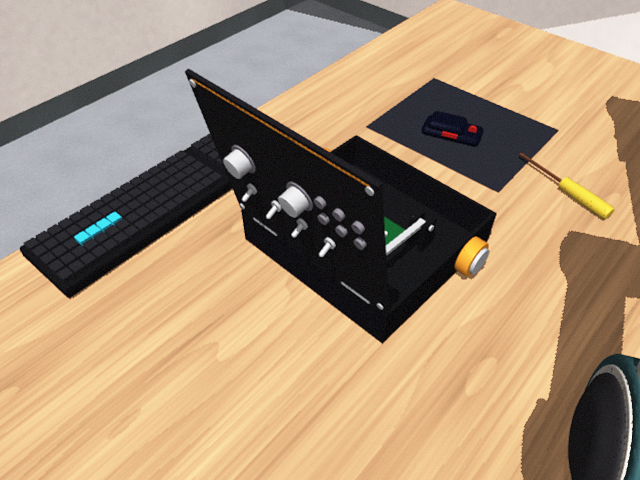

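View pics/top0.png

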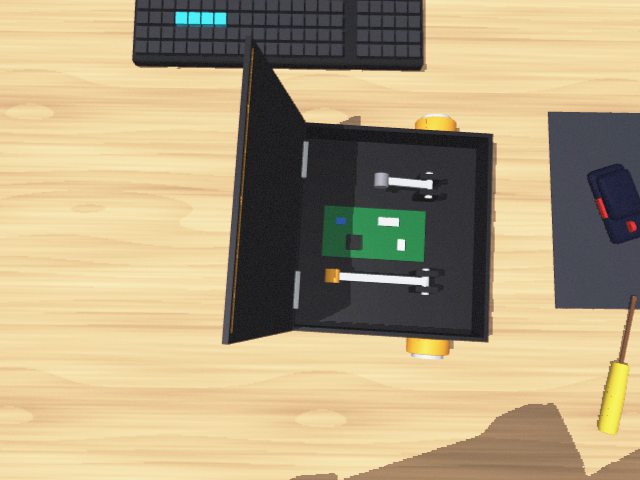

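The top view shows the gold cap at (332,275) with its stay pivot at (427,281). The grey-capped stay is at (381,180). The panel's free edge runs (250,40)-(227,342) in the top view and (189,71)-(382,187) in the side view. The cap is hidden in the side view.

```bash
cat > h.py <<'E'
from workcell import bot, imaging
import numpy as np, cv2
K=lambda c:np.array([[c['fx'],0,c['cx']],[0,c['fy'],c['cy']],[0,0,1]])
def tri(s,t,ps,pt):
    P=[K(c)@np.c_[c['R'],c['t']] for c in(s,t)]
    X=cv2.triangulatePoints(P[0],P[1],np.array(ps,float).reshape(2,1),np.array(pt,float).reshape(2,1)); return (X[:3]/X[3]).ravel()
def atz(c,p,z):
    C=-c['R'].T@c['t']; d=c['R'].T@np.linalg.solve(K(c),[*p,1]); return C+d*(z-C[2])/d[2]
def proj(c,X):
    p=K(c)@(c['R']@np.array(X)+c['t']); return p[:2]/p[2]
E
python3 - <<'E'
from h import *
s,t=imaging.read_camera('side'),imaging.read_camera('top')
print('cams',-s['R'].T@s['t'],-t['R'].T@t['t'])
far=tri(s,t,(189,72),(250,41));near=tri(s,t,(383,188),(227,342))
print('edge',far,near,np.linalg.norm(far-near))
print('box right corners', tri(s,t,(496,214),(488,341)),tri(s,t,(358,137),(493,134)))
u=(near-far)/np.linalg.norm(near-far); m=(far+near)/2
print('u',u,'yaw',np.degrees(np.arctan2(u[1],u[0])))
for n,p in(('pivot',(427,281)),('gpivot',(430,184))):print(n,atz(t,p,.055))
pv=atz(t,(427,281),.055)
for z in(.055,.065,.075,.085,.095):
    c=atz(t,(332,275),z);print('cap',z,c,np.linalg.norm(c-pv))
for a,b in(((305,160),(297,290)),((306,123),(293,330))):print('hinge',atz(t,a,.072),atz(t,b,.072))
E
```

```text
cams [0.22138538 0.34839669 0.6523313 ] [ 0.47251472 -0.04906316  0.82722047]
edge [0.71346202 0.00934791 0.32023232] [0.42907609 0.02179674 0.31720872] 0.2846743333176251
box right corners [ 0.41476752 -0.29295521  0.06470286] [ 0.70129508 -0.30862483  0.06253912]
u [-0.99898692  0.04373007 -0.01062128] yaw 177.49351091443688
pivot [ 0.49596129 -0.21294033  0.055     ]
gpivot [ 0.63225784 -0.21880008  0.055     ]
cap 0.055 [ 0.5026349  -0.08166126  0.055     ] 0.13144858934086479
cap 0.065 [ 0.50224485 -0.08123913  0.065     ] 0.1322296896570438
cap 0.075 [ 0.5018548  -0.08081699  0.075     ] 0.1337584041530265
cap 0.085 [ 0.50146476 -0.08039486  0.085     ] 0.13600952615167103
cap 0.095 [ 0.50107471 -0.07997272  0.095     ] 0.13894794850630673
hinge [ 0.66012604 -0.04235895  0.072     ] [ 0.48127149 -0.03401258  0.072     ]
hinge [ 0.71283495 -0.04304092  0.072     ] [ 0.42814455 -0.02948292  0.072     ]
```

```bash
cat >> h.py <<'E'
from scipy.spatial.transform import Rotation as Ro
YAW=np.radians(-2.6); e=np.array([np.cos(YAW),np.sin(YAW),0]); n=np.array([-np.sin(YAW),np.cos(YAW),0]); up=np.array([0,0,1.])
def goal(tilt=0): return Ro.from_matrix(np.c_[n,e,-up])*Ro.from_euler('y',tilt,degrees=True)
def cmd(p,tilt=0,base=None):
    s=bot.read_state(); R=Ro.from_rotvec(s['tcp_rot']); p0=s['tool_pos']
    d=R.inv().apply(np.array(p)-p0)/.5; a=np.degrees((R.inv()*goal(tilt)).as_rotvec())/30
    print('x %.3f y %.3f z %.3f | ax %.3f ay %.3f az %.3f'%(*d,*a))
E
python3 - <<'E'
from h import *
cmd([.497,-.11,.30],20)
E
```

```text
x 0.788 y -0.705 z -0.138 | ax 0.350 ay 0.602 az -1.999
```

Emit:
{"api": "step_arm", "payload": {
  "series": [
    {"x": 0.1, "y": -0.09, "z": -0.14, "az": -0.3, "grip": -1},
    {"x": 0.79, "y": -0.705, "z": -0.14, "az": -1, "grip": -0.3},
    {"x": 0.79, "y": -0.705, "z": -0.14, "az": -1, "grip": -0.3},
    {"x": 0.79, "y": -0.705, "z": -0.14, "az": -1, "grip": -0.3},
    {"x": 0.79, "y": -0.705, "z": -0.14, "az": -1, "grip": -0.3},
    {"x": 0.79, "y": -0.705, "z": -0.14, "az": -1, "grip": -0.3},
    {"x": 0.79, "y": -0.705, "z": -0.14, "az": -1, "grip": -0.3},
    {"x": 0.79, "y": -0.705, "z": -0.14, "az": -1, "grip": -0.3},
    {"x": 0.79, "y": -0.705, "z": -0.14, "az": -1, "grip": -0.3},
    {"x": 0.79, "y": -0.705, "z": -0.14, "az": -1, "grip": -0.3},
    {"x": 0.79, "y": -0.705, "z": -0.14, "az": -1, "grip": -0.3},
    {"x": 0.79, "y": -0.705, "z": -0.14, "az": -1, "grip": -0.3}
  ]
}}

```text
validation failed for argument at $.se...
```

```bash
python3 - <<'E'
from h import *
s=bot.read_state();print(s['time'],s['tool_pos'],s['width'])
cmd([.497,-.11,.20],20)
E
```

```text
0.2 [ 0.30416784 -0.6020672   0.2304165 ] 0.99807988876189
x 0.788 y -0.704 z 0.062 | ax 0.350 ay 0.602 az -1.999
```

The call was refused without saying which field was wrong, so I'll try one small row with every field filled in.

Emit:
{"api": "step_arm", "payload": {
  "series": [
    {"x": 0.08, "y": -0.07, "z": -0.1, "ax": 0, "ay": 0, "az": -0.2, "grip": -1}
  ]
}}

```text
time: 0.3
tool_pos: [0.315, -0.568, 0.2584]
tcp_rot: [-3.004, -0.882, 0.005]
wrist_force: [0.4, 0.8, -0.2]
width: 0.999
grip_force: 0.0
```

```bash
python3 - <<'E'
from h import *
cmd([.497,-.11,.30],20)
E
```

```text
x 0.801 y -0.575 z -0.077 | ax 0.298 ay 0.605 az -1.806
```

Emit:
{"api": "step_arm", "payload": {
  "series": [
    {"x": 0.8, "y": -0.57, "z": -0.08, "ax": 0, "ay": 0, "az": -1, "grip": -0.3},
    {"x": 0.8, "y": -0.57, "z": -0.08, "ax": 0, "ay": 0, "az": -1, "grip": -0.3},
    {"x": 0.8, "y": -0.57, "z": -0.08, "ax": 0, "ay": 0, "az": -1, "grip": -0.3},
    {"x": 0.8, "y": -0.57, "z": -0.08, "ax": 0, "ay": 0, "az": -1, "grip": -0.3},
    {"x": 0.8, "y": -0.57, "z": -0.08, "ax": 0, "ay": 0, "az": -1, "grip": -0.3},
    {"x": 0.8, "y": -0.57, "z": -0.08, "ax": 0, "ay": 0, "az": -1, "grip": -0.3},
    {"x": 0.8, "y": -0.57, "z": -0.08, "ax": 0, "ay": 0, "az": -1, "grip": -0.3},
    {"x": 0.8, "y": -0.57, "z": -0.08, "ax": 0, "ay": 0, "az": -1, "grip": -0.3},
    {"x": 0.8, "y": -0.57, "z": -0.08, "ax": 0, "ay": 0, "az": -1, "grip": -0.3},
    {"x": 0.8, "y": -0.57, "z": -0.08, "ax": 0, "ay": 0, "az": -1, "grip": -0.3},
    {"x": 0.8, "y": -0.57, "z": -0.08, "ax": 0, "ay": 0, "az": -1, "grip": -0.3}
  ]
}}

```text
time: 1.4
tool_pos: [0.5013, -0.1079, 0.3061]
tcp_rot: [-2.676, -1.645, -0.004]
wrist_force: [-0.4, -1.6, 0.6]
width: 0.651
grip_force: 0.0
```

```bash
python3 - <<'E'
from h import *
cmd([.501,-.11,.20],20)
E
```

```text
x -0.005 y 0.001 z 0.212 | ax 0.143 ay 0.652 az -0.800
```

Emit:
{"api": "step_arm", "payload": {
  "series": [
    {"x": 0, "y": 0, "z": 0.21, "ax": 0.14, "ay": 0.65, "az": -0.8, "grip": -0.3},
    {"x": 0, "y": 0, "z": 0.21, "ax": 0.14, "ay": 0.65, "az": -0.8, "grip": -0.3},
    {"x": 0, "y": 0, "z": 0.21, "ax": 0.14, "ay": 0.65, "az": -0.8, "grip": -0.3},
    {"x": 0, "y": 0, "z": 0.21, "ax": 0.14, "ay": 0.65, "az": -0.8, "grip": -0.3},
    {"x": 0, "y": 0, "z": 0.21, "ax": 0.14, "ay": 0.65, "az": -0.8, "grip": -0.3}
  ]
}}

```text
time: 1.9
tool_pos: [0.4988, -0.1143, 0.1987]
tcp_rot: [-2.091, -1.978, -0.363]
wrist_force: [-0.2, -0.1, 0.6]
width: 0.653
grip_force: 0.0
```

```bash
python3 - <<'E'
from h import *
c=np.array([.5023,-.0815,.060])   # cap guess
z=goal(20).as_matrix()[:,2]
print(c+z*.012); cmd(c+z*.012,20); cmd(c-z*.06,20)
for k in('top','side'):
    cv2.imwrite(f'pics/{k}1.png',imaging.read_camera(k)['img'][:,:,::-1])
E
```

```text
[ 0.50248618 -0.07739998  0.04872369]
x -0.032 y 0.004 z 0.307 | ax -0.000 ay 0.004 az -0.019
x -0.033 y 0.004 z 0.163 | ax -0.000 ay 0.004 az -0.019
```

View pics/top1.png

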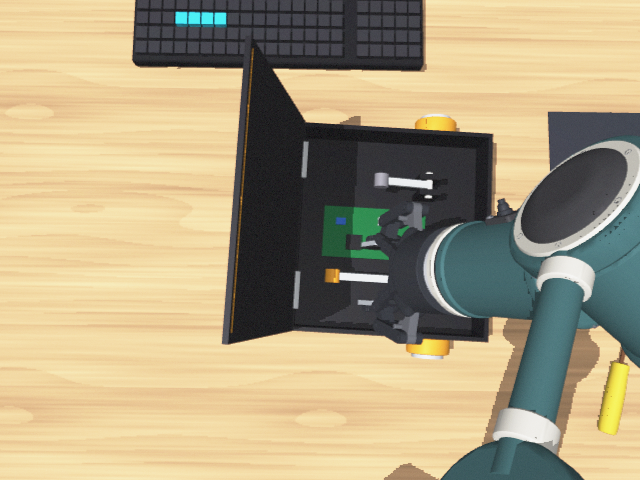

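The fingers straddle the cap's line, with the cap still at (332,275) and the fingers at rows of about 215 and 330. I'll descend, close and check the grip.

Emit:
{"api": "step_arm", "payload": {
  "series": [
    {"x": -0.033, "y": 0.004, "z": 0.06, "ax": 0, "ay": 0, "az": -0.02, "grip": -0.3},
    {"x": -0.033, "y": 0.004, "z": 0.12, "ax": 0, "ay": 0, "az": -0.02, "grip": -0.3},
    {"x": -0.033, "y": 0.004, "z": 0.18, "ax": 0, "ay": 0, "az": -0.02, "grip": -0.3},
    {"x": -0.033, "y": 0.004, "z": 0.23, "ax": 0, "ay": 0, "az": -0.02, "grip": -0.3},
    {"x": -0.033, "y": 0.004, "z": 0.28, "ax": 0, "ay": 0, "az": -0.02, "grip": -0.3},
    {"x": -0.033, "y": 0.004, "z": 0.315, "ax": 0, "ay": 0, "az": -0.02, "grip": -0.3},
    {"x": -0.033, "y": 0.004, "z": 0.315, "ax": 0, "ay": 0, "az": -0.02, "grip": -0.3}
  ]
}}

```text
time: 2.7
tool_pos: [0.5021, -0.073, 0.0454]
tcp_rot: [-2.077, -1.995, -0.363]
wrist_force: [0.1, 0.6, -0.1]
width: 0.649
grip_force: 0.0
```

Emit:
{"api": "step_arm", "payload": {
  "force": 20,
  "series": [
    {"x": 0, "y": 0, "z": 0, "ax": 0, "ay": 0, "az": 0, "grip": 0.2},
    {"x": 0, "y": 0, "z": 0, "ax": 0, "ay": 0, "az": 0, "grip": 0.5},
    {"x": 0, "y": 0, "z": 0, "ax": 0, "ay": 0, "az": 0, "grip": 0.8},
    {"x": 0, "y": 0, "z": 0, "ax": 0, "ay": 0, "az": 0, "grip": 0.8},
    {"x": 0, "y": 0, "z": 0, "ax": 0, "ay": 0, "az": 0, "grip": 0.8}
  ]
}}

```text
time: 3.2
tool_pos: [0.5021, -0.0752, 0.0472]
tcp_rot: [-2.078, -1.996, -0.363]
wrist_force: [-6.2, -1.3, 0.8]
width: 0.204
grip_force: 24.1
```

```bash
python3 - <<'E'
from h import *
s=bot.read_state();print(s['tool_pos'],s['width'],s['wrist_force'],s['grip_force'])
# arc rows: shift of cap for stay angle a relative to start
R=Ro.from_rotvec(s['tcp_rot'])
a0=.04
for a in np.linspace(.1,1.6,16):
    d=.13*((np.cos(a)-np.cos(a0))*n+(np.sin(a)-np.sin(a0))*up)
    print('%.2f'%a,np.round(R.inv().apply(d)/.5,3))
E
```

```text
[ 0.50213971 -0.07515183  0.04718456] 0.20403427931905868 [-6.21285182 -1.32780971  0.81353132] 24.105798304080963
0.10 [ 0.004  0.    -0.015]
0.20 [ 0.009  0.    -0.041]
0.30 [ 0.012 -0.    -0.066]
0.40 [ 0.012 -0.    -0.092]
0.50 [ 0.009 -0.    -0.118]
0.60 [ 0.004 -0.    -0.144]
0.70 [-0.004 -0.    -0.168]
0.80 [-0.014 -0.    -0.192]
0.90 [-0.027 -0.    -0.215]
1.00 [-0.042 -0.    -0.236]
1.10 [-0.059 -0.001 -0.256]
1.20 [-0.077 -0.001 -0.274]
1.30 [-0.098 -0.001 -0.29 ]
1.40 [-0.12  -0.001 -0.304]
1.50 [-0.143 -0.001 -0.316]
1.60 [-0.167 -0.001 -0.325]
```

Gripped: the opening is about 17 mm, which matches the 18 mm cap. Now I'll follow the arc.

Emit:
{"api": "step_arm", "payload": {
  "series": [
    {"x": 0.004, "y": 0, "z": -0.015, "ax": 0, "ay": 0, "az": 0, "grip": 0.8},
    {"x": 0.009, "y": 0, "z": -0.041, "ax": 0, "ay": 0, "az": 0, "grip": 0.8},
    {"x": 0.012, "y": 0, "z": -0.066, "ax": 0, "ay": 0, "az": 0, "grip": 0.8},
    {"x": 0.012, "y": 0, "z": -0.092, "ax": 0, "ay": 0, "az": 0, "grip": 0.8},
    {"x": 0.009, "y": 0, "z": -0.118, "ax": 0, "ay": 0, "az": 0, "grip": 0.8},
    {"x": 0.004, "y": 0, "z": -0.144, "ax": 0, "ay": 0, "az": 0, "grip": 0.8},
    {"x": 0.004, "y": 0, "z": -0.144, "ax": 0, "ay": 0, "az": 0, "grip": 0.8}
  ]
}}

```text
time: 3.9
tool_pos: [0.5011, -0.0982, 0.1172]
tcp_rot: [-2.078, -1.996, -0.363]
wrist_force: [-7.4, -0.7, -1.4]
width: 0.206
grip_force: 21.9
```

Emit:
{"api": "step_arm", "payload": {
  "series": [
    {"x": -0.008, "y": 0, "z": -0.024, "ax": 0, "ay": 0, "az": 0, "grip": 0.8},
    {"x": -0.018, "y": 0, "z": -0.048, "ax": 0, "ay": 0, "az": 0, "grip": 0.8},
    {"x": -0.031, "y": 0, "z": -0.071, "ax": 0, "ay": 0, "az": 0, "grip": 0.8},
    {"x": -0.046, "y": 0, "z": -0.092, "ax": 0, "ay": 0, "az": 0, "grip": 0.8},
    {"x": -0.063, "y": 0, "z": -0.112, "ax": 0, "ay": 0, "az": 0, "grip": 0.8},
    {"x": -0.081, "y": 0, "z": -0.13, "ax": 0, "ay": 0, "az": 0, "grip": 0.8},
    {"x": -0.102, "y": 0, "z": -0.146, "ax": 0, "ay": 0, "az": 0, "grip": 0.8},
    {"x": -0.124, "y": 0, "z": -0.16, "ax": 0, "ay": 0, "az": 0, "grip": 0.8},
    {"x": -0.147, "y": 0, "z": -0.172, "ax": 0, "ay": 0, "az": 0, "grip": 0.8},
    {"x": -0.171, "y": 0, "z": -0.181, "ax": 0, "ay": 0, "az": 0, "grip": 0.8},
    {"x": -0.171, "y": 0, "z": -0.181, "ax": 0, "ay": 0, "az": 0, "grip": 0.8}
  ]
}}

```text
time: 5.0
tool_pos: [0.496, -0.2096, 0.1734]
tcp_rot: [-2.078, -1.994, -0.363]
wrist_force: [-9.2, 2.5, 3.2]
width: 0.206
grip_force: 20.9
```

```bash
python3 - <<'E'
from h import *
s=bot.read_state();print(s['tool_pos'],s['wrist_force'])
cv2.imwrite('pics/s2.png',imaging.read_camera('side')['img'][:,:,::-1])
E
```

```text
[ 0.49602196 -0.20963335  0.1734027 ] [-9.23341569  2.50215175  3.17772162]
```

View pics/s2.png

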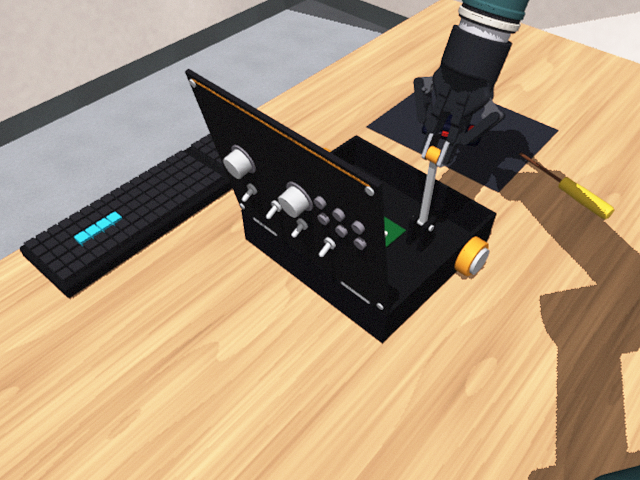

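The stay is up with the gold cap held at (434,155). I'll nudge it to the stop, release and retreat upward.

Emit:
{"api": "step_arm", "payload": {
  "series": [
    {"x": -0.008, "y": 0, "z": -0.003, "ax": 0, "ay": 0, "az": 0, "grip": 0.8},
    {"x": -0.015, "y": 0, "z": -0.005, "ax": 0, "ay": 0, "az": 0, "grip": 0.8},
    {"x": -0.015, "y": 0, "z": -0.005, "ax": 0, "ay": 0, "az": 0, "grip": 0.8}
  ]
}}

```text
time: 5.35
tool_pos: [0.4957, -0.2166, 0.1731]
tcp_rot: [-2.077, -1.995, -0.364]
wrist_force: [-8.9, 0.9, 1.9]
width: 0.203
grip_force: 20.8
```

Emit:
{"api": "step_arm", "payload": {
  "series": [
    {"x": 0, "y": 0, "z": 0, "ax": 0, "ay": 0, "az": 0, "grip": 0.2},
    {"x": 0, "y": 0, "z": 0, "ax": 0, "ay": 0, "az": 0, "grip": -0.1},
    {"x": 0, "y": 0, "z": 0, "ax": 0, "ay": 0, "az": 0, "grip": -0.2},
    {"x": 0, "y": 0, "z": 0, "ax": 0, "ay": 0, "az": 0, "grip": -0.2},
    {"x": 0, "y": 0, "z": -0.1, "ax": 0, "ay": 0, "az": 0, "grip": -0.2},
    {"x": 0, "y": 0, "z": -0.2, "ax": 0, "ay": 0, "az": 0, "grip": -0.2},
    {"x": 0.1, "y": 0, "z": -0.3, "ax": 0, "ay": -0.2, "az": 0, "grip": -0.2},
    {"x": 0.18, "y": 0, "z": -0.4, "ax": 0, "ay": -0.4, "az": 0, "grip": 0.5},
    {"x": 0.18, "y": 0, "z": -0.45, "ax": 0, "ay": -0.67, "az": 0, "grip": 1},
    {"x": 0.18, "y": 0, "z": -0.5, "ax": 0, "ay": -0.67, "az": 0, "grip": 1},
    {"x": 0.18, "y": 0, "z": -0.5, "ax": 0, "ay": -0.67, "az": 0, "grip": 1}
  ]
}}

```text
time: 6.45
tool_pos: [0.4987, -0.2156, 0.4448]
tcp_rot: [2.251, 2.165, 0.005]
wrist_force: [-0.1, 0.7, -0.0]
width: 0.001
grip_force: 0.0
```

```bash
python3 - <<'E'
from h import *
s=imaging.read_camera('side');t=imaging.read_camera('top')
big=[cv2.resize(c['img'][y:y+200,x:x+200,::-1],(400,400),interpolation=2) for c,x,y in((s,320,60),(t,340,200))]
cv2.imwrite('pics/3.png',np.hstack(big))
pv=np.array([.496,-.213,.055])
for a in(1.3,1.5,1.65):
    c=pv+.13*(np.cos(a)*n+np.sin(a)*up);print(a,proj(s,c),proj(t,c))
H=np.array([.571,-.036,.072])
print(proj(t,H),np.round(bot.read_state()['tool_pos'],3)); cmd(H+n*.13+up*.37)
E
```

```text
1.3 [419.35134682 168.40526917] [419.96318343 276.21862314]
1.5 [431.01698011 157.27762977] [442.91924106 277.36015346]
1.65 [439.29110971 150.99890138] [459.79960889 278.33811102]
[299.45509196 223.87024405] [ 0.497 -0.216  0.438]
x 0.625 y 0.134 z -0.011 | ax 0.011 ay 0.011 az 0.008
```

View pics/3.png

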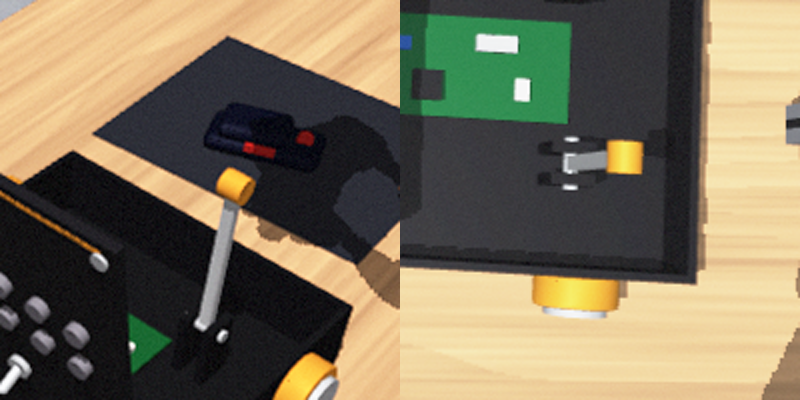

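The cap now sits at about (437,153) in the side view and (452,278) in the top view, which puts the stay at about 1.6 rad. Next I go round behind the panel.

Emit:
{"api": "step_arm", "payload": {
  "series": [
    {"x": 0.625, "y": 0.134, "z": -0.02, "ax": 0, "ay": 0, "az": 0, "grip": 1},
    {"x": 0.625, "y": 0.134, "z": -0.02, "ax": 0, "ay": 0, "az": 0, "grip": 1},
    {"x": 0.625, "y": 0.134, "z": -0.02, "ax": 0, "ay": 0, "az": 0, "grip": 1},
    {"x": 0.625, "y": 0.134, "z": -0.02, "ax": 0, "ay": 0, "az": 0, "grip": 1},
    {"x": 0.625, "y": 0.134, "z": -0.02, "ax": 0, "ay": 0, "az": 0, "grip": 1},
    {"x": 0.625, "y": 0.134, "z": -0.02, "ax": 0, "ay": 0, "az": 0, "grip": 1},
    {"x": 0.625, "y": 0.134, "z": -0.02, "ax": 0, "ay": 0, "az": 0, "grip": 1},
    {"x": 0.625, "y": 0.134, "z": -0.02, "ax": 0, "ay": 0, "az": 0, "grip": 1},
    {"x": 0.625, "y": 0.134, "z": -0.02, "ax": 0, "ay": 0, "az": 0, "grip": 1}
  ]
}}

```text
time: 7.45
tool_pos: [0.5761, 0.0929, 0.4428]
tcp_rot: [2.264, 2.172, -0.009]
wrist_force: [1.3, 0.1, 0.1]
width: 0.002
grip_force: 0.0
```

Emit:
{"api": "step_arm", "payload": {
  "series": [
    {"x": 0, "y": 0, "z": 0.1, "ax": 0, "ay": 0, "az": 0, "grip": 1},
    {"x": 0, "y": 0, "z": 0.2, "ax": 0, "ay": 0, "az": 0, "grip": 1},
    {"x": 0, "y": 0, "z": 0.3, "ax": 0, "ay": 0, "az": 0, "grip": 1},
    {"x": 0, "y": 0, "z": 0.32, "ax": 0, "ay": 0, "az": 0, "grip": 1},
    {"x": 0, "y": 0, "z": 0.32, "ax": 0, "ay": 0, "az": 0, "grip": 1}
  ]
}}

```text
time: 7.95
tool_pos: [0.5753, 0.0909, 0.2829]
tcp_rot: [2.268, 2.17, -0.01]
wrist_force: [0.1, -0.0, 0.6]
width: -0.001
grip_force: 0.0
```

```bash
python3 - <<'E'
from h import *
cv2.imwrite('pics/s4.png',imaging.read_camera('side')['img'][:,:,::-1])
H=np.array([.571,-.036,.072]); s=bot.read_state();print(s['tool_pos'],(s['tool_pos']-H)@n,s['wrist_force'])
R=Ro.from_rotvec(s['tcp_rot'])
for th in np.arange(1.76,.85,-.08):
    g=max(.008,0)+.003
    P=H+.225*(-np.cos(th)*n+np.sin(th)*up)+g*(np.sin(th)*n+np.cos(th)*up)
    print('%.2f'%th,np.round(R.inv().apply(P-s['tool_pos'])/.5,3))
E
```

```text
[0.57717159 0.09136227 0.28613071] 0.12751112466942702 [ 0.72059793 -1.07202132  0.05854738]
1.76 [-0.149 -0.001 -0.009]
1.68 [-0.184 -0.001 -0.016]
1.60 [-0.22  -0.001 -0.02 ]
1.52 [-0.256 -0.001 -0.021]
1.44 [-0.292 -0.001 -0.019]
1.36 [-0.328 -0.001 -0.015]
1.28 [-0.363 -0.001 -0.007]
1.20 [-0.398 -0.002  0.003]
1.12 [-0.431 -0.002  0.016]
1.04 [-0.464 -0.002  0.032]
0.96 [-0.495 -0.002  0.05 ]
0.88 [-0.524 -0.002  0.07 ]
```

View pics/s4.png

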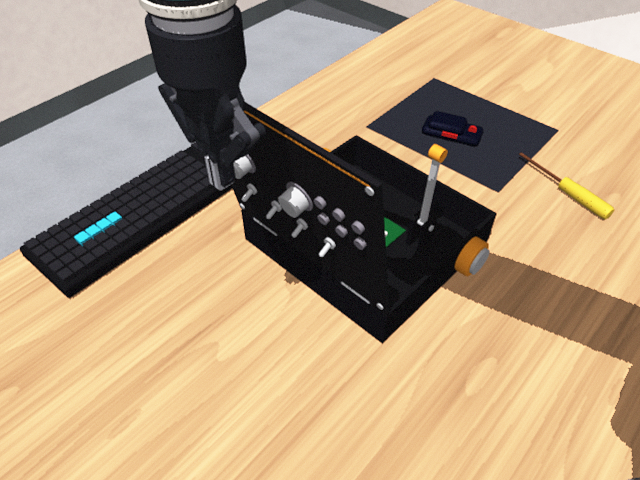

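The fingers are behind the panel at about (215,175) and clear of it. The gold stay is upright with its cap at (437,153). Now the push forward.

Emit:
{"api": "step_arm", "payload": {
  "series": [
    {"x": -0.06, "y": 0, "z": -0.005, "ax": 0, "ay": 0, "az": 0, "grip": 1},
    {"x": -0.11, "y": 0, "z": -0.009, "ax": 0, "ay": 0, "az": 0, "grip": 1},
    {"x": -0.14, "y": 0, "z": -0.009, "ax": 0, "ay": 0, "az": 0, "grip": 1},
    {"x": -0.166, "y": 0, "z": -0.012, "ax": 0, "ay": 0, "az": 0, "grip": 1},
    {"x": -0.184, "y": 0, "z": -0.016, "ax": 0, "ay": 0, "az": 0, "grip": 1},
    {"x": -0.202, "y": 0, "z": -0.018, "ax": 0, "ay": 0, "az": 0, "grip": 1},
    {"x": -0.22, "y": 0, "z": -0.02, "ax": 0, "ay": 0, "az": 0, "grip": 1},
    {"x": -0.238, "y": 0, "z": -0.02, "ax": 0, "ay": 0, "az": 0, "grip": 1},
    {"x": -0.256, "y": 0, "z": -0.021, "ax": 0, "ay": 0, "az": 0, "grip": 1}
  ]
}}

```text
time: 8.9
tool_pos: [0.5714, -0.0358, 0.2962]
tcp_rot: [2.263, 2.171, -0.003]
wrist_force: [0.3, 1.4, 0.4]
width: 0.005
grip_force: 0.5
```

Emit:
{"api": "step_arm", "payload": {
  "series": [
    {"x": -0.018, "y": 0, "z": 0.001, "ax": 0, "ay": 0, "az": 0, "grip": 1},
    {"x": -0.036, "y": 0, "z": 0.002, "ax": 0, "ay": 0, "az": 0, "grip": 1},
    {"x": -0.054, "y": 0, "z": 0.004, "ax": 0, "ay": 0, "az": 0, "grip": 1},
    {"x": -0.072, "y": 0, "z": 0.006, "ax": 0, "ay": 0, "az": 0, "grip": 1},
    {"x": -0.09, "y": 0, "z": 0.01, "ax": 0, "ay": 0, "az": 0, "grip": 1},
    {"x": -0.107, "y": 0, "z": 0.014, "ax": 0, "ay": 0, "az": 0, "grip": 1},
    {"x": -0.125, "y": 0, "z": 0.019, "ax": 0, "ay": 0, "az": 0, "grip": 1},
    {"x": -0.142, "y": 0, "z": 0.024, "ax": 0, "ay": 0, "az": 0, "grip": 1},
    {"x": -0.16, "y": 0, "z": 0.03, "ax": 0, "ay": 0, "az": 0, "grip": 1},
    {"x": -0.175, "y": 0, "z": 0.037, "ax": 0, "ay": 0, "az": 0, "grip": 1},
    {"x": -0.192, "y": 0, "z": 0.045, "ax": 0, "ay": 0, "az": 0, "grip": 1},
    {"x": -0.208, "y": 0, "z": 0.053, "ax": 0, "ay": 0, "az": 0, "grip": 1}
  ]
}}

```text
time: 10.1
tool_pos: [0.5673, -0.1401, 0.2703]
tcp_rot: [2.263, 2.17, -0.003]
wrist_force: [-0.1, -0.4, -0.3]
width: -0.0
grip_force: 0.0
```

Emit:
{"api": "step_arm", "payload": {
  "series": [
    {"x": 0, "y": 0, "z": 0, "ax": 0, "ay": 0, "az": 0, "grip": 1},
    {"x": 0.06, "y": 0, "z": -0.06, "ax": 0, "ay": 0, "az": 0, "grip": 1},
    {"x": 0.12, "y": 0, "z": -0.15, "ax": 0, "ay": 0, "az": 0, "grip": 1},
    {"x": 0.2, "y": 0, "z": -0.25, "ax": 0, "ay": 0, "az": 0, "grip": 1},
    {"x": 0.3, "y": 0, "z": -0.3, "ax": 0, "ay": 0, "az": 0, "grip": 1},
    {"x": 0.4, "y": 0, "z": -0.3, "ax": 0, "ay": 0, "az": 0, "grip": 1},
    {"x": 0.4, "y": 0, "z": -0.3, "ax": 0, "ay": 0, "az": 0, "grip": 1},
    {"x": 0.4, "y": 0, "z": -0.3, "ax": 0, "ay": 0, "az": 0, "grip": 1},
    {"x": 0.4, "y": 0, "z": -0.3, "ax": 0, "ay": 0, "az": 0, "grip": 1},
    {"x": 0.4, "y": 0, "z": -0.3, "ax": 0, "ay": 0, "az": 0, "grip": 1}
  ]
}}

```text
time: 11.1
tool_pos: [0.5751, 0.0604, 0.4191]
tcp_rot: [2.264, 2.17, -0.004]
wrist_force: [0.1, 0.1, -0.5]
width: -0.002
grip_force: 0.0
```

```bash
python3 - <<'E'
from h import *
s=imaging.read_camera('side')
cv2.imwrite('pics/s5.png',s['img'][:,:,::-1])
H=np.array([.571,-.036,.072])
for th in(.33,.5,.58,.66,1.0):
    m=H+.255*(-np.cos(th)*n+np.sin(th)*up); print(th,[np.round(proj(s,m+k*.143*e)) for k in(-1,1)])
E
```

```text
0.33 [array([501., 175.]), array([349.,  97.])]
0.5 [array([502., 159.]), array([343.,  79.])]
0.58 [array([501., 152.]), array([339.,  72.])]
0.66 [array([499., 145.]), array([334.,  64.])]
1.0 [array([482., 128.]), array([304.,  42.])]
```

View pics/s5.png

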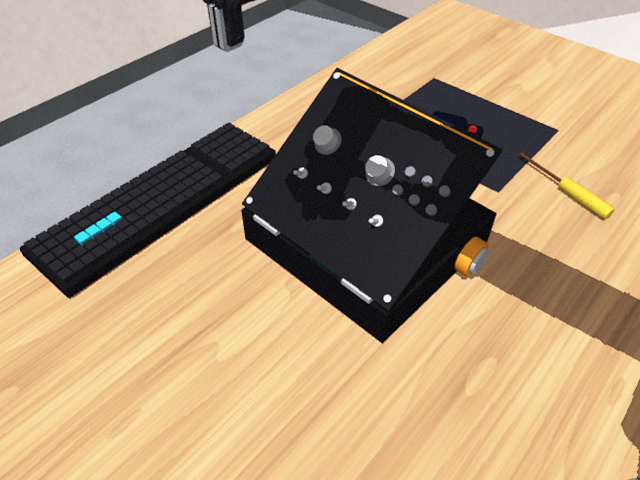

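The panel's edge corners are at (338,70) and (499,152), matching 0.58 rad: it is propped on the long stay. The gripper is clear. I'll confirm it is still, then hand in.

Emit:
{"api": "step_arm", "payload": {
  "series": [
    {"x": 0, "y": 0, "z": 0, "ax": 0, "ay": 0, "az": 0, "grip": 1},
    {"x": 0, "y": 0, "z": 0, "ax": 0, "ay": 0, "az": 0, "grip": 1},
    {"x": 0, "y": 0, "z": 0, "ax": 0, "ay": 0, "az": 0, "grip": 1},
    {"x": 0, "y": 0, "z": 0, "ax": 0, "ay": 0, "az": 0, "grip": 1},
    {"x": 0, "y": 0, "z": 0, "ax": 0, "ay": 0, "az": 0, "grip": 1}
  ]
}}

```text
time: 11.65
tool_pos: [0.5752, 0.0611, 0.4196]
tcp_rot: [2.263, 2.17, -0.002]
wrist_force: [1.2, -0.2, 0.5]
width: 0.001
grip_force: 0.0
```

```bash
python3 - <<'E'
from h import *
a=cv2.imread('pics/s5.png')[:,:,::-1];b=imaging.read_camera('side')['img']
d=cv2.absdiff(np.ascontiguousarray(a),b)[60:320,240:510].max(2);m=(d>60).sum();print(m)
if m<150: print(bot.finish_job())
E
```

```text
25
the job is handed in; nothing more can be done
None
```

The long gold-capped stay is up, the panel rests still on it at about 0.58 rad as measured from the side camera, the arm is clear, and the job was handed in at about 11.7 s; no verdict was returned.

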